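# Slide the carving sled past its spring catch

## Task

With a fingertip in the window of the sled, press the spring catch down and hold it down while you slide the sled forward by its bow, past the catch, until it is home near the end stop and the catch has sprung up again behind it. Only press and push: the sled stays down in its track and is never lifted or tipped; leave the tools and other things around it alone.

Things in the scene. Friction and masses are not known exactly. Their poses are not given: they have to be found in the camera images.
- station: fixed black carving tray, 380 (x) x 260 (y) x 20 mm, with a track along its x. Origin: centre of its underside; +x is forward, the way the sled is to go. Track floor: the tray's upper face, 20 mm above the origin, between two aluminium rails (inner faces at y = +-57 mm, 18 mm high). End stop: a 14 mm high cross bar, its face at x = +175 mm
- sled: dark wooden sled, loose in the track, about 0.9 kg, 147 (x) x 110 (y) mm, x forward. Origin: centre of its underside, on the floor. Its deck, with a flat clear ice plaque, spans x = -73.5 to +6.5 mm (deck underside 4, deck top 24, plaque top 50 mm above the floor). It starts at tray x = -70 to -82 mm and is home at +101.5 mm, against the end stop
- window (a point): centre, at floor level, of the sled's open window between deck and bow: 55 mm long (x) and 92 mm wide (y), at sled x = +6.5 to +61.5 mm. Through it a fingertip reaches the catch from above
- bow (a point): middle of the rear face of the sled's steel bow, the cross bar ahead of the window: 12 mm thick (x), 110 mm wide (y), from 20 to 38 mm above the track floor. The point is at sled x = +61.5 mm, 29 mm above the floor. A fingertip in the window pushes the sled forward by this face
- catch (a joint): how far (m) the spring catch is pressed down: 0 = up, 14 mm proud of the floor, blocking the deck; 0.014 = flush with the floor; stop at 0.0145. The deck passes over it from about 0.011 on and then keeps it down by itself. Spring: 2 N at first, 4.5 N when flush; it springs up when nothing holds it
- catch_top (a point): centre of the top of the spring catch: a flat-topped steel block, 80 (x) x 40 (y) mm, on the track's centre line, from tray x = -60 to +20 mm, moving straight up and down. At the start its rear end is 3 to 15 mm ahead of the deck: its rear part shows in the sled's window, the rest lies under and ahead of the bow
- chisel_wide: bystander: yellow-handled ice chisel with a 24 mm wide blade, 182 mm long, lying on the tray's ledge left of the track (+y of the tray). Origin: underside, at the handle's front end
- chisel_narrow: bystander: yellow-handled ice chisel with a 10 mm wide blade, 190 mm long, lying on the tray's ledge right of the track (-y of the tray). Origin: underside, at the handle's front end
- mallet: bystander: wooden carver's mallet standing on its head, 62 mm across, 125 mm tall. Origin: underside
- mug: bystander: steel mug, 80 mm across, 85 mm tall. Origin: underside
- flask: bystander: green flask, 68 mm across, 190 mm tall. Origin: underside
- brush: bystander: hand brush lying on the table. Origin: underside
- wood_block: bystander: offcut of pale wood, 90 x 60 x 40 mm. Origin: underside
Things that resemble listed ones, but are neither listed nor needed, are in the scene too. Of the things that look like the sled, the middle-sized one is meant.

How it is judged:
On the way, in this order (a step that is already met when the one before it is completed fails the run):
1. a finger holds the catch down (pressed at least 10 mm) while the sled is still behind it (value of joint catch above 0.01 m and contact force between the fingers and catch above 0.5 N and x of sled in the frame of station below -0.0645 m), for 0.1 s.
2. with the finger still holding the catch down, the sled's deck comes over it (value of joint catch above 0.009 m and contact force between the fingers and catch above 0.5 N and x of sled in the frame of station above -0.0605 m), for 0.05 s.
At the end, for the whole second after the job is handed in: the sled lies flat and at rest in the track between the catch and the end stop (its origin at tray x = 91 to 106 mm), and the catch is up again behind it (pressed less than 2 mm) (x of sled in the frame of station between 0.091 and 0.106 m and value of joint catch below 0.002 m and z of sled in the frame of station below 0.024 m and angle between sled's own z axis and vertical below 0.05 rad and angle between the x axis of sled and the x axis of station, either way round below 0.06 rad and linear speed of sled below 0.01 m/s); the robot touches nothing.
It fails at once if the sled is lifted (more than 10 mm off the track floor) (z of sled in the frame of station above 0.03 m).
It fails at once if the sled is tipped (more than 0.2 rad) (angle between sled's own z axis and vertical above 0.2 rad).
It fails at once if one of the other things is moved (more than 30 mm) (distance of any of chisel_wide, chisel_narrow, mallet, mug, flask, brush, wood_block from where it was at the start of the episode above 0.03 m).
It also fails if it takes over 48 s, if anything falls off the work surface, if the arm or the gripper's body presses on something with over 40 N, if the wrist force passes 120 N, or if a joint passes its speed limit or range.

## Robot

A 6-joint arm with a two-finger parallel gripper is mounted at the origin on the work surface. World frame = base frame: x ahead of the robot, y to its left, z up, the work surface at z = 0. Lengths are in m, angles in rad, forces in N, time in s.
With the tool pointing down it reaches from about 0.25 to 0.725 m from the base axis. Payload 4 kg.
Tool frame: the origin (TCP) lies on the centre line of the jaws, within the pads' length; the fingertips stand 11 mm ahead of it and the grasp point (between the pads) lies 8 mm behind it (r.nose_length is the distance from the TCP to the fingertips, in m); z points along the fingers, y is the line along which they close (so a half turn about z gives the same grasp; the last joint's range is limited). The gripper opens to 85 mm and grips with 20 to 120 N. Pads are 22 mm wide; open, the fingers measure 114 mm over their backs; the gripper's body (76 mm by 85 mm) begins 54 mm behind the grasp point. The pads swing forward as they close: fully open they stand 13 mm farther back than shut.
Start: joints at [-1.221, 0.241, 0.005, 1.335, 0, 1.571], TCP at [0.171, -0.47, 0.242] pointing down, gripper open.
Joint ranges: [-2.72, 2.72], [-1.05, 1.87], [-1.09, 1.28], [-1.99, 2.15], [-1.42, 1.44], [-3.14, 3.14]. Speed limits (rad/s): [2.79, 2.79, 3.14, 3.14, 3.14, 3.14].

## Interface

Orientations are given as [roll, pitch, yaw] about the fixed x, y, z axes, in that order (R = Rz(yaw) Ry(pitch) Rx(roll)).
In Python, from rig import r gives the robot as it stands.
- The arm moves only by the tool step_arm, never from a script. Its argument "steps" is a list that holds one entry, the list of rows, each a list of 4 numbers: the shift along the tool's x, y, z in cm, then the turn about the tool's z in degrees. A call has 1 to 8 rows; each row shifts and turns the commanded pose from where the row before left it, along the tool's axes as they then stand; what a row does not reach is not made up. A row lasts 1/12 s, in which the tool goes at most 41.7 mm and 7.16 degrees, less where a joint would pass 70% of its speed; a pose out of reach is approached as far as the arm can. A call with a gripper value outside its range is refused whole. "fingers" is the opening, from 0 (shut) to 1 (fully open), set as the call begins (left out, the last holds). The fingers move at their own pace and stop on an object; the grip force is fixed at half the most. Time passes only in rows, so rows that do not move let the fingers close. It gives the time, the measured TCP pose, the force, the opening and the grip force at its end, in the units of the state.
- r.get_obs(): the state, without advancing time (a new reading comes with each control period).
- r.capture(name): name is "scene" or "top" or "wrist"; returns (picture, depth): 420x560x3 uint8, blue, green, red; 420x560 float32, m along the optical axis (not along the pixel's ray), 0 where there is no reading.
- r.calibration(name): a dict with "mtx" (3x3 intrinsics, pixels), "dist_coeffs" ([k1, k2, p1, p2, k3] as OpenCV has them; the pictures are not rectified), "extrinsics" (4x4, takes a point from camera to world coordinates). Camera axes: x right, y down, z forward; pixel columns grow to the right and rows downward; lengths in m; the calibration is good to about 2 mm. A picture is of the moment at which its call begins: read the wrist's pose just before it. calibration takes no time and is no camera call; for the wrist camera it gives the pose at the moment of the call.
- r.hand_in(): hands the job in; it is judged then, once.
The state is a dict: "time": time; "joints": joint angles; "dq": joint speeds; "joint_torque": joint torques, N m; "eef_pos": TCP position; "eef_rot": TCP orientation; "contact_force": force on the tool from outside, world axes, zero at the start; "torque": the same for the moment, N m; "gripper_width": finger opening in m; "gripper_force": force on a finger pad.
Only numpy, scipy, OpenCV 4.12 (cv2) and the standard library are available. Lean on these libraries where they do the work, as an engineer would, in place of code of your own. Each camera call takes 0.05 s, during which the arm holds its last target. There are 200 camera calls.

## Working session

There is one attempt and no reset: what is moved stays moved. The work goes in short steps, Python scripts to look and compute and a tool call to move; the robot and the scene stay as the last step left them, time stands still between calls to the robot, and variables do not carry over. Pictures are saved under pics/ and viewed, at most 10 in all, crops included, and the job is handed in when it is done.

Besides the shell and the picture viewer there is one more tool, called after "Call:" as name(argument=value, ...), one argument or row to a line, values as JSON. step_arm: Moves the arm, as the interface text tells. Its arguments: {"type":"object","properties":{"steps":{"type":"array"},"fingers":{"type":"number"}},"required":["steps"]}

```bash
mkdir -p pics
cat > h.py <<'E'
import numpy as np, cv2
from rig import r
def ray(name,uv,cal=None):
    c=cal or r.calibration(name); E=np.array(c["extrinsics"])
    p=cv2.undistortPoints(np.array(uv,float).reshape(-1,1,2),np.array(c["mtx"]),np.array(c["dist_coeffs"])).reshape(-1,2)
    d=np.c_[p,np.ones(len(p))]@E[:3,:3].T
    return E[:3,3],d
def plane(name,uv,z,cal=None):
    o,d=ray(name,uv,cal); return o+d*((z-o[2])/d[:,2])[:,None]
def pts(name,uv,dep,cal=None):
    o,d=ray(name,uv,cal); uv=np.array(uv,int); return o+d*dep[uv[:,1],uv[:,0]][:,None]
E
python3 - <<'E'
from h import *
for n in("scene","top"):
    p,d=r.capture(n); cv2.imwrite(f"pics/{n}0.png",p); np.save(f"pics/{n}0.npy",d)
    print(n,r.calibration(n)["extrinsics"])
o=r.get_obs(); print(o["time"],o["eef_pos"],o["eef_rot"],o["contact_force"],r.nose_length)
E
```

```text
scene [[ 0.73039388  0.36518522 -0.57720406  1.36137189]
 [ 0.68275074 -0.36635598  0.63216668 -1.01520595]
 [ 0.01939577 -0.85581718 -0.51691465  0.89766656]
 [ 0.          0.          0.          1.        ]]
top [[-0.01471576 -0.99936228  0.03253419  0.38796789]
 [-0.99988934  0.01463692 -0.00266018 -0.00260731]
 [ 0.00218229 -0.03256973 -0.99946708  1.43621677]
 [ 0.          0.          0.          1.        ]]
0.1 [ 0.17116224 -0.46921877  0.241488  ] [-3.13969983e+00  2.95618779e-05  3.49811026e-01] [ 0.6139332   1.03047235 -0.27348939] 0.011
```

View pics/top0.png

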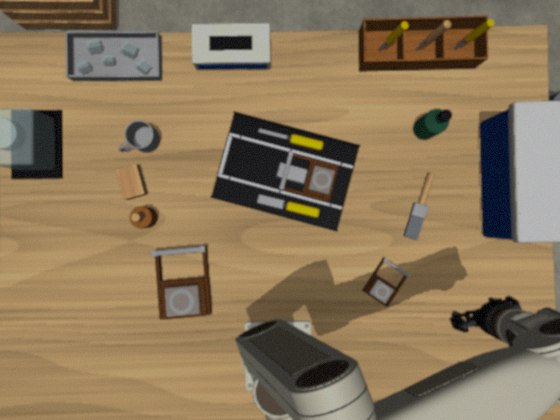

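View pics/scene0.png

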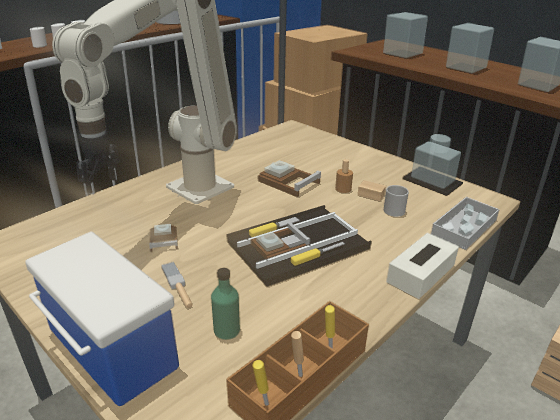

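The top view shows three sled-like things: a large one at (182,285), a small one at (384,283), and a middle-sized one in the tray at (310,177). The tray one fits, since it is middle-sized and sits in the track with its bow at (288,168). I'll confirm with an enlarged crop.

Run:
```python
from h import *
p=cv2.imread("pics/top0.png"); d=np.load("pics/top0.npy")
cv2.imwrite("pics/crop1.png",cv2.resize(p[105:237,205:365],None,fx=5,fy=4.5 and 5,interpolation=cv2.INTER_CUBIC)[:600])
# dark tray + everything above table within region -> hull
g=np.zeros(p.shape[:2],np.uint8); g[100:240,200:370]=1
vv,uu=np.nonzero(g); uv=np.c_[uu,vv]; P=pts("top",uv,d)
ok=(P[:,2]>0.012)&(P[:,2]<0.09); m=np.zeros_like(g); m[vv[ok],uu[ok]]=255
m=cv2.morphologyEx(m,cv2.MORPH_OPEN,np.ones((3,3)))
c=max(cv2.findContours(m,0,2)[0],key=cv2.contourArea); W=plane("top",c.reshape(-1,2),0.02)
rc=cv2.minAreaRect((W[:,:2]*1000).astype(np.float32)); print(rc)
for a in(uv[ok],):
  print(P[ok][:,2].min(),np.median(P[ok][:,2]))
```

```text
((532.6287231445312, -27.749847412109375), (381.16217041015625, 261.5967102050781), 74.15271759033203)
0.012017613588181097 0.02202378934342164
```

View pics/crop1.png

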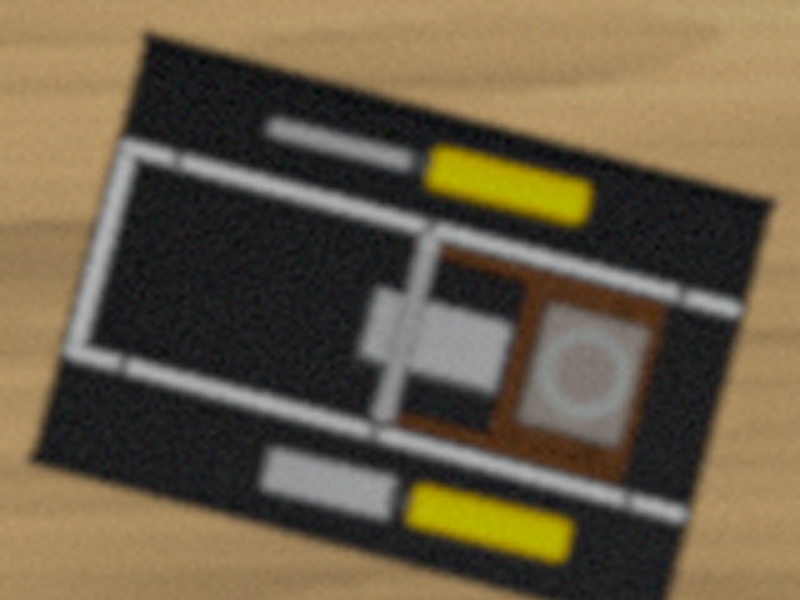

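The crop confirms it: the wooden sled with its clear plaque is in the track. The deck front edge is at about crop (508,355), the bow rear face at (415,330), and the catch's rear end at (503,356). Next I'll work out tray coordinates and the approach.

```bash
cat >> h.py <<'E'
C=np.array([.5326,-.0277]); Y=np.radians(74.15); F=np.array([[np.cos(Y),np.sin(Y)],[-np.sin(Y),np.cos(Y)]])
def tray(w): return (np.atleast_2d(w)[:,:2]-C)@F.T*1000
def rows(goal,yaw=Y): # remaining shift: tool x,y,z in cm, turn deg, in present tool axes
    o=r.get_obs(); from scipy.spatial.transform import Rotation as R
    M=R.from_euler("xyz",o["eef_rot"]).as_matrix(); e=(np.array(goal)-o["eef_pos"])*100
    return M.T@e, -np.degrees(yaw-o["eef_rot"][2])
def wpos(t,z): return np.r_[C+np.array(t)/1000@F,z]
E
python3 - <<'E'
from h import *
def q(n,cr,z): print(n,tray(plane("top",np.array(cr)/5+[205,105]-0.4,z)).round(1).tolist())
q("bow rear",[[415,330],[443,235],[400,428]],.058)
q("deck front",[[508,355],[525,280],[492,430]],.044)
q("catch rear, front",[[503,356],[366,322]],.034)
q("stop face, mid",[[105,258]],.034); q("rails",[[600,295],[560,470]],.038)
q("plaque corners",[[545,305],[650,325],[625,445],[518,425]],.070)
g=wpos([-33,0],.12); print(g,rows(g))
E
```

```text
bow rear [[-7.6, 1.8], [-9.0, -54.5], [-13.8, 57.7]]
deck front [[-62.7, 0.4], [-61.0, -43.7], [-64.9, 44.3]]
catch rear, front [[-60.4, 0.6], [21.0, 2.1]]
stop face, mid [[175.8, 5.5]]
rails [[-105.0, -47.3], [-108.7, 55.9]]
plaque corners [[-74.6, -29.5], [-134.4, -33.8], [-138.1, 35.0], [-77.3, 39.7]]
[ 0.52358705 -0.05944534  0.12      ] (array([ 47.15223369, -26.39429877,  12.19738803]), np.float64(-54.10730460268898))
```

Call:
step_arm(
  steps=[
    [[2.9,-1.6,0.1,0],[2.9,-1.6,0.1,0],[2.9,-1.6,0.1,0],[2.9,-1.6,0.1,0],[2.9,-1.6,0.1,0],[2.9,-1.6,0.1,0],[2.9,-1.6,0.1,0],[2.9,-1.6,0.1,0]],
  ],
  fingers=0,
)

```text
time: 0.77
eef_pos: [0.3459, -0.2684, 0.234]
eef_rot: [-3.141, 0.0, 0.35]
contact_force: [0.8, -0.3, -0.4]
gripper_width: 0.0003
gripper_force: 0.0
```

Call:
step_arm(
  steps=[
    [[2.9,-1.6,0.1,0],[2.9,-1.6,0.1,0],[2.9,-1.6,0.1,0],[2.9,-1.6,0.1,0],[2.9,-1.6,0.1,0],[2.9,-1.6,0.1,0],[2.9,-1.6,0.1,0],[2.9,-1.6,0.1,0]],
  ],
)

```text
time: 1.43
eef_pos: [0.52, -0.0687, 0.2258]
eef_rot: [-3.141, 0.001, 0.35]
contact_force: [0.3, -0.7, 0.1]
gripper_width: 0.0002
gripper_force: 0.0
```

Call:
step_arm(
  steps=[
    [[0,0,0,-6.8],[0,0,0,-6.8],[0,0,0,-6.8],[0,0,0,-6.8],[0,0,0,-6.8],[0,0,0,-6.8],[0,0,0,-6.8],[0,0,0,-6.5]],
  ],
)

```text
time: 2.1
eef_pos: [0.5192, -0.0701, 0.2257]
eef_rot: [-3.14, 0.0, 1.3]
contact_force: [-0.2, -0.1, -0.3]
gripper_width: 0.0002
gripper_force: 0.0
```

Run:
```python
from h import *
o=r.get_obs(); print(o["time"],o["eef_pos"],o["eef_rot"],o["contact_force"],o["gripper_width"],tray(o["eef_pos"]))
cal=r.calibration("wrist"); p,d=r.capture("wrist"); cv2.imwrite("pics/w1.png",p); np.save("pics/w1.npy",d)
import pickle; pickle.dump(cal,open("pics/w1.pkl","wb"))
print(rows(wpos([-33,0],.12)))
```

```text
2.1 [ 0.51915305 -0.07013356  0.22569871] [-3.14023257e+00  1.78948477e-04  1.29987702e+00] [-0.23970934 -0.07925207 -0.33518673] 0.0001980691672430058 [[-44.49286655   1.34624504]]
(array([ 1.15275943,  0.16166245, 10.56943202]), np.float64(0.5042970983405122))
```

View pics/w1.png

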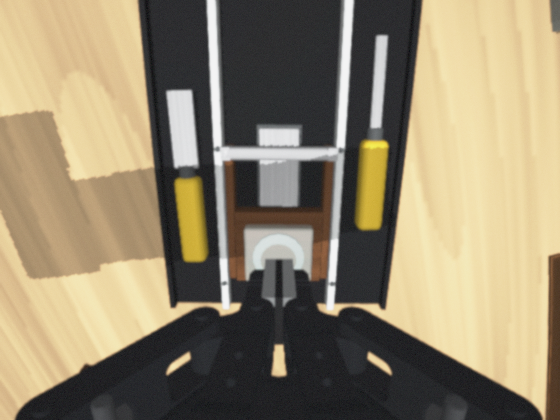

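The wrist view looks forward along the track. The bow bar is at rows 147–160, the catch at columns 258–300 (rear end at row 207), the deck's front edge at about row 209, and the closed fingertips at (280,265).

Run:
```python
from h import *
import pickle; cal=pickle.load(open("pics/w1.pkl","rb"))
def q(n,uv,z): w=plane("wrist",uv,z,cal); print(n,tray(w).round(1).tolist())
p=cv2.imread("pics/w1.png"); print("col 280 gray", [int(x) for x in cv2.cvtColor(p,6)[140:226,279]]); print("col 245",[int(x) for x in p[140:226,245,2]])
q("bow front/rear top",[[280,147],[280,160]],.058); q("bow rear bottom",[[280,161]],.040)
q("deck front top",[[245,208],[315,208]],.044)
q("catch front/rear",[[280,126],[280,207]],.034); q("catch sides",[[258,190],[300,190]],.034)
q("rails inner",[[217,170],[342,170],[226,280],[333,280]],.038)
```

```text
col 280 gray [227, 227, 227, 225, 218, 194, 159, 144, 170, 201, 216, 222, 223, 225, 224, 222, 218, 213, 199, 192, 207, 216, 202, 176, 160, 158, 159, 157, 159, 158, 157, 157, 158, 159, 160, 160, 158, 160, 159, 159, 158, 159, 161, 158, 160, 160, 160, 160, 160, 160, 159, 161, 160, 161, 160, 159, 161, 160, 159, 159, 161, 163, 163, 161, 151, 129, 91, 59, 48, 44, 44, 51, 58, 68, 71, 72, 71, 70, 68, 69, 65, 67, 65, 71, 82, 93]
col 245 [43, 45, 44, 43, 44, 64, 98, 140, 179, 208, 218, 223, 225, 223, 223, 221, 218, 206, 184, 144, 96, 57, 37, 35, 29, 35, 33, 36, 35, 31, 39, 34, 28, 31, 33, 37, 32, 37, 31, 34, 31, 37, 31, 34, 34, 35, 34, 34, 39, 34, 33, 34, 27, 39, 31, 32, 32, 35, 31, 33, 33, 31, 28, 34, 28, 35, 44, 55, 57, 62, 62, 70, 80, 86, 92, 92, 91, 89, 90, 87, 86, 85, 87, 84, 91, 93]
bow front/rear top [[3.0, 1.6], [-9.0, 1.5]]
bow rear bottom [[-12.6, 1.5]]
deck front top [[-60.5, 37.2], [-60.1, -34.9]]
catch front/rear [[21.0, 1.7], [-62.2, 1.1]]
catch sides [[-43.8, 24.2], [-43.6, -19.7]]
rails inner [[-22.3, 65.2], [-21.6, -61.4], [-147.8, 61.8], [-147.0, -59.6]]
```

Call:
step_arm(
  steps=[
    [[1.2,0,0,0.5],[0,0,2.5,0],[0,0,2.5,0],[0,0,2.5,0],[0,0,2.5,0],[0,0,2,0],[0,0,2,0],[0,0,0,0]],
  ],
)

```text
time: 2.82
eef_pos: [0.5192, -0.0583, 0.0819]
eef_rot: [-3.133, 0.002, 1.283]
contact_force: [-1.4, -0.2, -0.6]
gripper_width: 0.0001
gripper_force: 0.0
```

Run:
```python
from h import *
o=r.get_obs(); print(o["time"],o["eef_pos"],o["eef_rot"],o["contact_force"],tray(o["eef_pos"]))
p,d=r.capture("wrist"); cv2.imwrite("pics/w2.png",p)
print(rows(wpos([-33,1.5],.033)))
```

```text
2.8167 [ 0.5191789  -0.05826254  0.08192608] [-3.13278945e+00  1.59224937e-03  1.28324980e+00] [-1.43485318 -0.17602441 -0.61793981] [[-33.06612579   4.56359661]]
(array([-0.00632236,  0.20977857,  5.10225811]), np.float64(-0.6045520277596625))
```

View pics/w2.png

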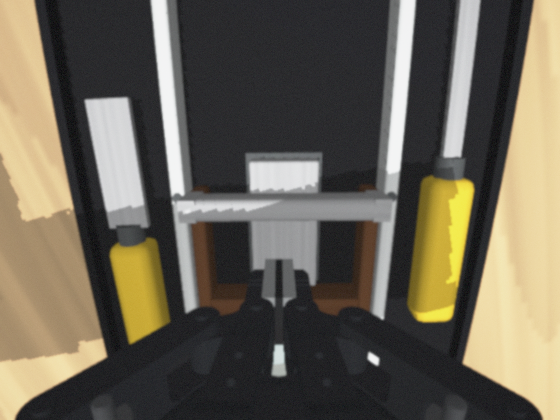

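The fingertips at (279,280) are over the catch, which spans columns 248–320, just behind the bow at row 220. They sit 2–3 mm left of centre, so I'll correct that and go down.

Call:
step_arm(
  steps=[
    [[0,0.3,0,-0.6],[0,0,1,0],[0,0,1,0],[0,0,1,0],[0,0,0.3,0],[0,0,0,0]],
  ],
)

```text
time: 3.37
eef_pos: [0.5245, -0.0594, 0.0519]
eef_rot: [-3.139, 0.0, 1.296]
contact_force: [-0.5, 0.5, -0.4]
gripper_width: -0.0004
gripper_force: 0.0
```

Run:
```python
from h import *
o=r.get_obs(); print(o["time"],o["eef_pos"],o["eef_rot"],o["contact_force"],tray(o["eef_pos"]))
print(rows(wpos([-33,1.5],.033)))
```

```text
3.3667 [ 0.52445759 -0.05937119  0.05193884] [-3.13876763e+00  4.47528602e-04  1.29560119e+00] [-0.53902225  0.49485661 -0.38979719] [[-32.69090905  -0.81719221]]
(array([-0.02972792, -0.22641226,  1.89454458]), np.float64(0.08248022471422081))
```

Call:
step_arm(
  steps=[
    [[0,-0.2,0,0],[0,0,0.5,0],[0,0,0.5,0],[0,0,0,0],[0,0,0,0]],
  ],
)

```text
time: 3.78
eef_pos: [0.5238, -0.059, 0.0433]
eef_rot: [3.141, -0.0, 1.296]
contact_force: [0.8, 0.2, 2.1]
gripper_width: -0.0002
gripper_force: 0.7
```

Run:
```python
from h import *
o=r.get_obs(); print(o["time"],o["eef_pos"],o["eef_rot"],o["contact_force"],tray(o["eef_pos"]))
print(rows(wpos([-33,1.5],.033)))
```

```text
3.7833 [ 0.52384938 -0.05896794  0.04330633] [ 3.14144809e+00 -2.38852942e-05  1.29574927e+00] [0.83103431 0.19797401 2.13944272] [[-32.46910145  -0.12197523]]
(array([-0.0528569 , -0.1624306 ,  1.03060814]), np.float64(0.09096448938821063))
```

Call:
step_arm(
  steps=[
    [[0,0,0.4,0],[0,0,0.4,0],[0,0,0.2,0],[0,0,0,0],[0,0,0,0],[0,0,0,0]],
  ],
)

```text
time: 4.28
eef_pos: [0.5242, -0.059, 0.0336]
eef_rot: [3.141, -0.0, 1.296]
contact_force: [0.7, 0.2, 2.4]
gripper_width: -0.0002
gripper_force: 1.6
```

Call:
step_arm(
  steps=[
    [[0,0,0.1,0],[0,0,0,0],[0,0,0,0]],
  ],
)

```text
time: 4.53
eef_pos: [0.5242, -0.059, 0.0325]
eef_rot: [3.141, -0.0, 1.296]
contact_force: [2.2, -0.3, 3.9]
gripper_width: -0.0001
gripper_force: 1.7
```

Run:
```python
from h import *
o=r.get_obs(); print(o["time"],o["eef_pos"],o["contact_force"],tray(o["eef_pos"]))
p,d=r.capture("wrist"); cv2.imwrite("pics/w3.png",p)
o=r.get_obs(); print(o["time"],o["eef_pos"],o["contact_force"])
```

```text
4.5333 [ 0.52417856 -0.05901452  0.03250089] [ 2.18486095 -0.33207904  3.9445479 ] [[-32.42400678  -0.45135883]]
4.5833 [ 0.52417673 -0.05901057  0.03252197] [ 1.06803551 -0.90285221  3.19355884]
```

View pics/w3.png

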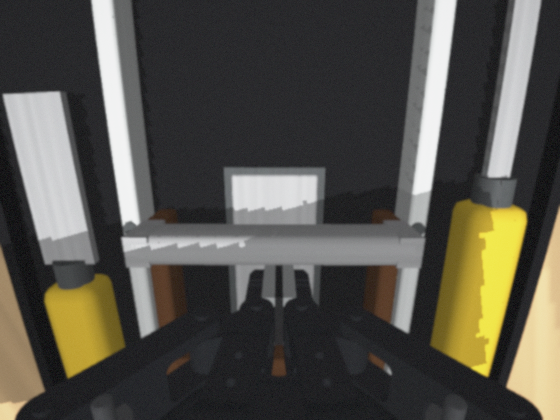

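The catch is down: its top is sunk in its slot, ahead of the fingers and behind the bow at row 265. Now I'll slide forward.

Call:
step_arm(
  steps=[
    [[0.4,-0.03,0,0],[0.4,-0.03,0,0],[0.3,-0.03,0,0],[0.3,-0.03,0,0],[0.3,-0.03,0,0],[0.3,0,0,0],[0.3,0,0,0],[0.3,0,0,0]],
  ],
)

```text
time: 5.25
eef_pos: [0.5283, -0.0354, 0.0322]
eef_rot: [-3.141, 0.005, 1.294]
contact_force: [-1.5, -9.2, 5.2]
gripper_width: -0.0004
gripper_force: 4.9
```

Run:
```python
from h import *
o=r.get_obs(); print(o["time"],o["eef_pos"],o["eef_rot"],o["contact_force"],tray(o["eef_pos"]))
```

```text
5.25 [ 0.52834908 -0.03535116  0.03219305] [-3.14083865  0.0050618   1.29428301] [-1.48546085 -9.24796096  5.1925644 ] [[-8.52127155  1.9996152 ]]
```

Call:
step_arm(
  steps=[
    [[0.3,0,0,0],[0.3,0,0,0],[0.3,0,0,0],[0.3,0,0,0],[0,0,0,0]],
  ],
)

```text
time: 5.67
eef_pos: [0.5318, -0.0232, 0.0322]
eef_rot: [-3.141, 0.004, 1.295]
contact_force: [-1.6, -6.4, 5.9]
gripper_width: 0.0002
gripper_force: 3.9
```

Run:
```python
from h import *
o=r.get_obs(); print(o["time"],o["eef_pos"],o["eef_rot"],o["contact_force"],tray(o["eef_pos"]))
cal=r.calibration("wrist"); p,d=r.capture("wrist"); cv2.imwrite("pics/w4.png",p)
```

```text
5.6667 [ 0.53176909 -0.02320168  0.03220411] [-3.14082432  0.00400574  1.29499577] [-1.64115982 -6.44399799  5.92570615] [[4.10035525 2.02790186]]
```

View pics/w4.png

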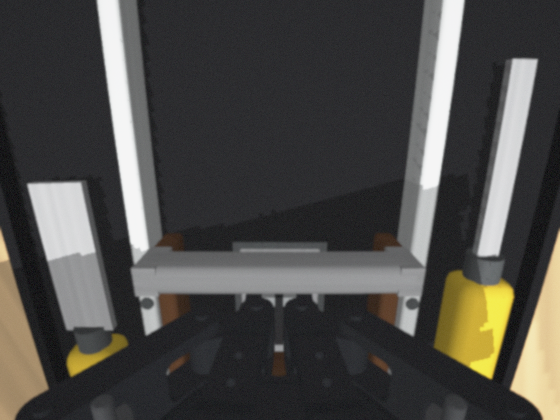

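The bow at rows 250–295 has moved forward with the fingers and the catch is still down, so I'll keep pushing.

Call:
step_arm(
  steps=[
    [[0.4,0,0,0],[0.5,0,-0.05,0],[0.6,0,-0.05,0],[0.7,0,0,0],[0.7,0,0,0],[0.7,0,0,0],[0.7,0,0,0],[0.7,0,0,0]],
  ],
)

```text
time: 6.38
eef_pos: [0.5445, 0.0251, 0.0324]
eef_rot: [-3.139, 0.004, 1.295]
contact_force: [-2.2, -6.1, 2.5]
gripper_width: 0.0002
gripper_force: 3.3
```

Call:
step_arm(
  steps=[
    [[0.7,0,0,0],[0.7,0,0,0],[0.7,0,0,0],[0.7,0,0,0],[0.7,0,0,0],[0.7,0,0,0],[0.6,0,0,0],[0.5,0,0,0]],
  ],
)

```text
time: 7.05
eef_pos: [0.5589, 0.0761, 0.0325]
eef_rot: [-3.139, 0.004, 1.295]
contact_force: [-1.7, -7.4, 3.6]
gripper_width: -0.0002
gripper_force: 3.6
```

Run:
```python
from h import *
o=r.get_obs(); print(o["time"],o["eef_pos"],o["eef_rot"],o["contact_force"],tray(o["eef_pos"]))
```

```text
7.05 [0.55889351 0.07605233 0.03245203] [-3.1389951   0.00438023  1.29506564] [-1.70525555 -7.42433482  3.59890812] [[106.98894748   3.0429925 ]]
```

Call:
step_arm(
  steps=[
    [[0.5,0,-0.05,0],[0.5,0,0,0],[0.5,0,0,0],[0.5,0,0,0],[0.5,0,0,0],[0.4,0,0,0],[0.4,0,0,0],[0.3,0,0,0]],
  ],
)

```text
time: 7.72
eef_pos: [0.5686, 0.1106, 0.0325]
eef_rot: [-3.139, 0.004, 1.295]
contact_force: [-1.8, -6.4, 2.3]
gripper_width: -0.0001
gripper_force: 3.2
```

Run:
```python
from h import *
o=r.get_obs(); print(o["time"],o["eef_pos"],o["eef_rot"],o["contact_force"],tray(o["eef_pos"]))
p,d=r.capture("wrist"); cv2.imwrite("pics/w5.png",p)
```

```text
7.7167 [0.56855396 0.11055983 0.03249026] [-3.13863688  0.00444453  1.29508381] [-1.79996641 -6.41731259  2.34027635] [[142.82293599   3.17451541]]
```

View pics/w5.png

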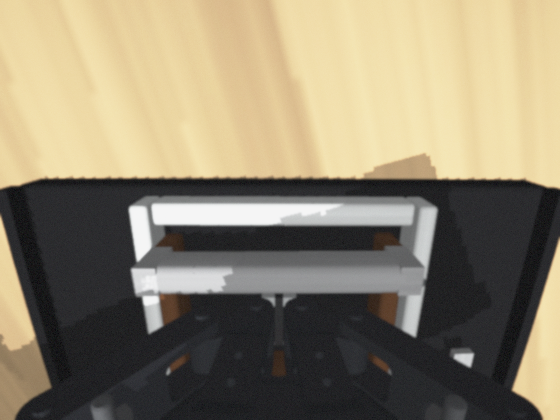

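The bow front (row 250) is about 8 mm short of the end stop (row 225), so I'll finish with small steps.

Call:
step_arm(
  steps=[
    [[0.2,0,0,0],[0.2,0,0,0],[0.1,0,0,0],[0.1,0,0,0],[0,0,0,0]],
  ],
)

```text
time: 8.18
eef_pos: [0.5702, 0.1166, 0.0325]
eef_rot: [-3.139, 0.004, 1.295]
contact_force: [-1.1, -3.8, -0.0]
gripper_width: 0.0007
gripper_force: 2.5
```

Call:
step_arm(
  steps=[
    [[0.1,0,0,0],[0.1,0,0,0],[0,0,0,0]],
  ],
)

```text
time: 8.43
eef_pos: [0.5706, 0.1178, 0.0325]
eef_rot: [-3.139, 0.005, 1.295]
contact_force: [-1.1, -6.7, 1.1]
gripper_width: -0.0005
gripper_force: 3.4
```

Run:
```python
from h import *
o=r.get_obs(); print(o["time"],o["eef_pos"],o["contact_force"],tray(o["eef_pos"]))
```

```text
8.4333 [0.57060346 0.11779725 0.032495  ] [-1.09289501 -6.73439192  1.09265086] [[150.34494797   3.17962107]]
```

Call:
step_arm(
  steps=[
    [[-0.4,0,0,0],[-0.6,0,0,0],[0,0,-1,0],[0,0,-2,0],[0,0,-3,0],[0,0,-3.5,0],[0,0,-3.5,0],[0,0,-3.5,0]],
  ],
)

```text
time: 9.1
eef_pos: [0.5693, 0.1103, 0.2011]
eef_rot: [-3.141, -0.001, 1.296]
contact_force: [-0.0, -0.1, 0.2]
gripper_width: -0.0001
gripper_force: 0.0
```

Call:
step_arm(
  steps=[
    [[-3,0,-2,0],[-3,0,0,0],[-3,0,0,0],[-3,0,0,0],[-3,0,0,0],[-3,0,0,0],[0,0,0,0],[0,0,0,0]],
  ],
)

```text
time: 9.77
eef_pos: [0.5206, -0.0643, 0.2197]
eef_rot: [3.141, -0.001, 1.293]
contact_force: [-0.6, 0.4, -0.2]
gripper_width: 0.0001
gripper_force: 0.0
```

Run:
```python
from h import *
o=r.get_obs(); print(o["time"],o["eef_pos"],o["contact_force"],tray(o["eef_pos"]))
import pickle; cal=r.calibration("wrist"); pickle.dump(cal,open("pics/w6.pkl","wb")); p,d=r.capture("wrist"); cv2.imwrite("pics/w6.png",p); np.save("pics/w6.npy",d)
```

```text
9.7667 [ 0.52063905 -0.06431039  0.2196668 ] [-0.56084204  0.36180077 -0.24756992] [[-38.48523253   1.50717574]]
```

View pics/w6.png

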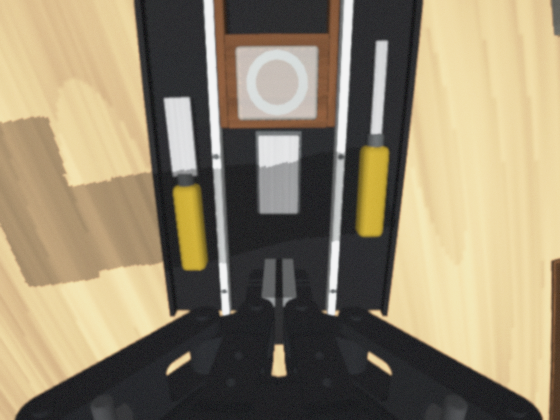

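The deck's rear edge (row 129) is clear of the catch (rows 132–213). I'll check the catch height and sled position from depth.

Run:
```python
from h import *
import pickle; cal=pickle.load(open("pics/w6.pkl","rb")); d=np.load("pics/w6.npy")
def hz(b):
    v,u=np.mgrid[b[0]:b[1],b[2]:b[3]]; return np.median(pts("wrist",np.c_[u.ravel(),v.ravel()],d,cal)[:,2])
print("catch z",hz((145,205,265,295)),"floor z",hz((145,205,235,250)),"deck z",hz((122,126,240,315)))
print("deck rear",tray(plane("wrist",[[240,129],[320,129]],.044,cal)),"catch",tray(plane("wrist",[[279,132],[279,213]],.034,cal)))
```

```text
catch z 0.03427868967689607 floor z 0.020299882685482246 deck z 0.04439926925441809
deck rear [[ 25.21536775  38.57387044]
 [ 25.10042418 -36.56218482]] catch [[ 21.8003943    1.9353608 ]
 [-60.73220258   2.03281648]]
```

```bash
python3 -c "
from rig import r
print(r.hand_in())"
```

```text
the job is handed in; nothing more can be done
None
```

I've handed the job in, with no verdict returned: by my last measurement the sled is near home at about tray x = 98 mm, flat in the track, and the catch is back up (14 mm proud of the floor) behind it.

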